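# Run a finger round a curved roller track to check its rollers

### The arm

A 6-joint arm with a two-finger parallel gripper is mounted at the origin on a cart in front of the work surface, level with it; the furniture and walls round the work are solid. World frame = base frame: x ahead of the robot, y to its left, z up, the work surface at z = 0. Lengths are in m, angles in rad, forces in N, time in s.
With the tool pointing down it reaches from about 0.25 to 0.85 m from the base axis. Payload 12.5 kg.
Tool frame: the origin (TCP) lies on the centre line of the jaws, within the pads' length; the fingertips stand 22 mm ahead of it and the grasp point (between the pads) lies 3 mm ahead of it; y points along the fingers, x is the direction in which the jaws open and shut, and the axes are right-handed (so a half turn about y gives the same grasp; the last joint's range is limited). The gripper opens to 93 mm and grips with 3 to 60 N. Pads are 15 mm wide; open, the fingers measure 128 mm over their backs; the gripper's body (75 mm by 188 mm) begins 65 mm behind the grasp point.
Start: joints at [-1.243, 0.351, 1.652, -0, 1.139, -0.085], TCP at [0.221, -0.504, 0.241] pointing down, gripper open.
Joint ranges: [-2.75, 2.75], [-0.79, 2.1], [0.01, 2.65], [-1.57, 4.71], [0.07, 3.14], [-2.87, 2.87]. Speed limits (rad/s): [2.22, 2.22, 2.79, 3.14, 3.14, 3.14].

### API

Orientations are given as a unit quaternion [w, x, y, z].
In Python, from plant import get_obs, get_image, sign_off, search_frame, outline_of gives the robot as it stands. The module is installed in compiled form; this text tells all that it offers.
- The arm moves only by the shell command python3 -m jog 'ROWS'. ROWS is JSON, a list of rows, each an object of numbers: "rx", "ry", "rz": the turn, a rotation vector about the world's x, y, z in rad; "x", "y", "z": the shift along the world's x, y, z in m; "claw": the closure in counts, from 0 (fully open) to 255 (shut). A call has 1 to 12 rows; each row is the pose to reach, as a shift and turn from the pose measured when the call began; what a row does not reach only later rows make up. A row lasts 1/10 s, in which the tool goes at most 50 mm and 8.59 degrees, less where a joint would pass 70% of its speed; a pose out of reach is approached as far as the arm can. A call with a gripper value outside its range is refused whole. The fingers move at their own pace and stop on an object; the grip force is fixed at half the most. Time passes only in rows, so rows that repeat a pose let the fingers close. It gives the time, the measured TCP pose, the force and the opening at its end, in the units of the state.
- get_obs(): the state, without advancing time (a new reading comes with each control period).
- get_image(name): name is "scene" or "top"; returns a dict with "img" (400x640x3 uint8, red, green, blue), "z_map" (400x640 float32, m along the optical axis (not along the pixel's ray), 0 where there is no reading), "camera_matrix" (3x3 intrinsics, pixels), "pose" (4x4, takes a point from camera to world coordinates). Camera axes: x right, y down, z forward; pixel columns grow to the right and rows downward; lengths in m; the calibration is good to about 2 mm. A picture is of the moment at which its call begins.
- sign_off(): hands the job in, once; it reports no verdict.
Trained networks look in a picture, given as the dict that the camera call returned (one of the last four; its "shot" number tells which), for a name from the list of things; names that differ only in an ending like _2 or _b are one class to them, and where a whole thing is asked for, a point or a joint stands for the part that bears it (a point fixed in the world has none). Each returns a list of dicts, best first, with "score" (0 to 1); they miss things now and then, are a little off and sometimes report something else, mostly with a low value. They report only what shows in the picture. A call takes as long as a camera call.
- search_frame(picture, label): "uv" ([column, row] in pixels, amid what is visible of it).
- outline_of(picture, label): "region" (400x640 bool, what is visible of it) and "uv" ([column, row] in pixels, amid what is visible of it).
The state is a dict: "t": time; "qpos": joint angles; "joint_vel": joint speeds; "tau": joint torques, N m; "tcp_pos": TCP position; "ee_rot": TCP orientation; "ft_force": force on the tool from outside, world axes, zero at the start; "ft_torque": the same for the moment, N m; "opening": opening from 0.0 (shut) to 1.0 (fully open).
Only numpy, scipy, OpenCV 4.12 (cv2) and the standard library are available. Lean on these libraries where they do the work, as an engineer would, in place of code of your own. Each camera call takes 0.05 s, during which the arm holds its last target. There are 200 camera calls.

### The job

Check that the rollers of the curved roller track turn: set the fingertips on the roller next to the upright end stop and run them lightly along the tops of all seven rollers, following the bend to the open end in one unbroken stroke, so that every roller is turned forwards. Keep the sprung channel pressed a little all the way but never down on its stops, and do not rub any roller backwards. Only touch the track: do not lift, tip or shove it, and leave the other things where they lie.

Things in the scene. Friction and masses are not known exactly. Their poses are not given: they have to be found in the camera images.
- track: Curved roller track, 2.2 kg, loose on the bench: dark steel foot (64 mm wide, 10 thick), above it on coil springs an aluminium channel (34 wide) with seven grey rollers in a row on an arc. Origin: on the bench under the row's middle; x from end-stop end to open end, y to the convex side, z up. Roller k (1-7) is at (130 sin a, -118 + 130 cos a) mm, a = (k-4) x 13.2 degrees: 30 mm apart.
- top_1 (a point): Top of roller 1, next to the end stop, 76 mm above the bench (sinks with the sprung channel). The end stop is an upright tab 32 mm wide, 4 mm thick, its top 98 mm above the bench, 36 mm before this roller along the arc.
- top_4 (a point): Top of roller 4, the middle one, 76 mm above the bench. Rollers are 26 mm across and 20 mm wide, axles along the arc's radius; their tops stand 8 mm above the channel's sides.
- top_7 (a point): Top of roller 7, the last one at the open end, 76 mm above the bench. Nothing stands up beyond it.
- rail (a joint): How far the sprung channel with its rollers is pressed down, m: 0 at rest, 0.014 on its stops. About 1.5 N start it moving, each further mm takes 0.5 N more (about 8.5 N on the stops). Pressed 4 to 9 mm it is well held; between two rollers a narrow fingertip lets the channel rise up to 3 mm.
- roller_1 (a joint): Turn of roller 1 (counted from the end stop), rad: 0 at the start, grows as a finger on its top moves towards the open end. It turns easily and stays where it is left.
- roller_2 (a joint): Turn of roller 2 (counted from the end stop), rad: 0 at the start, grows as a finger on its top moves towards the open end. It turns easily and stays where it is left.
- roller_3 (a joint): Turn of roller 3 (counted from the end stop), rad: 0 at the start, grows as a finger on its top moves towards the open end. It turns easily and stays where it is left.
- roller_4 (a joint): Turn of roller 4 (counted from the end stop), rad: 0 at the start, grows as a finger on its top moves towards the open end. It turns easily and stays where it is left.
- roller_5 (a joint): Turn of roller 5 (counted from the end stop), rad: 0 at the start, grows as a finger on its top moves towards the open end. It turns easily and stays where it is left.
- roller_6 (a joint): Turn of roller 6 (counted from the end stop), rad: 0 at the start, grows as a finger on its top moves towards the open end. It turns easily and stays where it is left.
- roller_7 (a joint): Turn of roller 7 (counted from the end stop), rad: 0 at the start, grows as a finger on its top moves towards the open end. It turns easily and stays where it is left.
- knob_spare: Black ball knob, 29 mm across and 33 mm high, on the inner side of the bend; bystander, origin under its centre.
- steel_bracket: Zinc bracket, 34x64x50 mm high, on the outer side of the bend; bystander, origin under its centre.
- elbow_fitting: Small elbow fitting, 30x16x26 mm high, near the open end; bystander, origin under its centre.
- caliper: Vernier caliper lying flat, 73x200x10 mm, to the left of the track; bystander, origin under its centre.

How it is judged:
On the way, in this order (a step that is already met when the one before it is completed fails the run):
1. roller 1 has been turned forwards, the far half not yet (value of joint roller_1 above 0.3 rad and value of joint each of roller_5, roller_6, roller_7 below 0.2 rad), for 0.05 s.
2. rollers 1 to 4 have been turned forwards, the last not yet (value of joint each of roller_1, roller_2, roller_3, roller_4 above 0.3 rad and value of joint roller_7 below 0.2 rad), for 0.05 s.
3. all seven rollers have been turned forwards (value of joint each of roller_1, roller_2, roller_3, roller_4, roller_5, roller_6, roller_7 above 0.3 rad), for 0.1 s.
At the end, for the whole second after the job is handed in: every roller stands turned forwards by more than 0.3 rad (17 degrees), the sprung channel is up again (within 2 mm), the track stands upright and at rest within 20 mm of where it was, and the bystanders lie within 15 mm of where they were (all of step 3 and value of joint rail below 0.002 m and distance of track from where it was at the start of the episode below 0.02 m and angle between track's own z axis and vertical below 0.05 rad and linear speed of track below 0.01 m/s and distance of each of knob_spare, steel_bracket, elbow_fitting, caliper from where it was at the start of the episode below 0.015 m); the robot touches nothing.
It fails at once if the sprung channel is pressed down on to its stops (13.5 mm of 14) (value of joint rail above 0.0135 m).
It fails at once if a roller is rubbed backwards by more than 0.3 rad (value of joint any of roller_1, roller_2, roller_3, roller_4, roller_5, roller_6, roller_7 below -0.3 rad).
It fails at once if the stroke is broken: the channel comes fully up between turning roller 1 and reaching roller 7 (value of joint roller_1 above 0.3 rad and value of joint roller_7 below 0.2 rad and value of joint rail below 0.0003 m).
It fails at once if the track is lifted, tipped or shoved (distance of track from where it was at the start of the episode above 0.02 m or height (world z) of track above 0.006 m or angle between track's own z axis and vertical above 0.1 rad).
It fails at once if a bystander is moved by more than 15 mm (distance of any of knob_spare, steel_bracket, elbow_fitting, caliper from where it was at the start of the episode above 0.015 m).
It also fails if it takes over 38 s, if anything falls off the work surface, if the arm or the gripper's body presses on something with over 40 N, if the wrist force passes 120 N, or if a joint passes its speed limit or range.

## Working session

There is one attempt and no reset: what is moved stays moved. The work goes in short steps, Python scripts to look and compute and a shell command to move; the robot and the scene stay as the last step left them, time stands still between calls to the robot, and variables do not carry over. Pictures are saved under pics/ and viewed, about 8 in all and at most 12, crops included, and the job is handed in when it is done.

```bash
mkdir -p pics; cat > h.py <<'E'
import numpy as np, cv2
from plant import *
def pts(p):
    K=p["camera_matrix"];z=p["z_map"];v,u=np.mgrid[:400,:640]
    c=np.stack([(u-K[0,2])*z/K[0,0],(v-K[1,2])*z/K[1,1],z],-1)
    P=p["pose"];return c@P[:3,:3].T+P[:3,3]
E
python3 - <<'E'
from h import *
o=get_obs();print({k:np.round(o[k],3) for k in("t","tcp_pos","ee_rot","ft_force","opening")})
ims=[]
for n in("top","scene"):
    p=get_image(n);W=pts(p);im=p["img"][:,:,::-1].copy()
    np.savez(n+".npz",W=W,img=p["img"])
    for l in("track","top_1","top_4","top_7","knob_spare","steel_bracket","elbow_fitting","caliper"):
        for d in search_frame(p,l)[:2]:
            u,v=np.round(d["uv"]).astype(int);print(n,l,round(d["score"],2),u,v,np.round(W[v,u],3))
    cv2.imwrite(f"pics/{n}0.png",im)
E
```

```text
{'t': np.float64(0.0), 'tcp_pos': array([ 0.221, -0.503,  0.24 ]), 'ee_rot': array([ 0.592, -0.592,  0.387, -0.387]), 'ft_force': array([0.479, 0.668, 0.546]), 'opening': np.float64(1.003)}
top track 0.83 384 211 [ 0.508 -0.138  0.079]
top track 0.29 382 209 [ 0.513 -0.133  0.077]
top top_1 0.83 388 209 [ 0.513 -0.15   0.071]
top top_1 0.55 196 236 [0.454 0.356 0.009]
top top_4 0.83 388 209 [ 0.513 -0.15   0.071]
top top_4 0.55 196 236 [0.454 0.356 0.009]
top top_7 0.83 388 209 [ 0.513 -0.15   0.071]
top top_7 0.55 196 236 [0.454 0.356 0.009]
top knob_spare 0.47 391 174 [ 0.608 -0.168  0.036]
top knob_spare 0.44 389 211 [ 0.508 -0.153  0.065]
top steel_bracket 0.86 359 237 [ 0.444 -0.082  0.001]
top caliper 0.69 196 236 [0.454 0.356 0.009]
top caliper 0.61 358 240 [ 0.436 -0.079  0.005]
scene track 0.92 361 204 [ 0.504 -0.113  0.045]
scene top_1 0.66 363 196 [ 0.502 -0.118  0.07 ]
scene top_4 0.66 363 196 [ 0.502 -0.118  0.07 ]
scene top_7 0.66 363 196 [ 0.502 -0.118  0.07 ]
scene steel_bracket 0.51 374 223 [ 0.45  -0.102  0.004]
scene elbow_fitting 0.59 317 211 [ 0.607 -0.034  0.02 ]
scene elbow_fitting 0.18 259 305 [0.442 0.374 0.013]
scene caliper 0.93 258 309 [0.437 0.382 0.01 ]
scene caliper 0.52 360 205 [ 0.549 -0.185  0.003]
```

```bash
python3 - <<'E'
from h import *
im=cv2.imread("pics/top0.png");cv2.imwrite("pics/topc.png",cv2.resize(im[130:290,300:480],None,fx=4.4,fy=3.7*4.4/3.7*0.84,interpolation=2)[:600])
im=cv2.imread("pics/scene0.png");cv2.imwrite("pics/scenec.png",cv2.resize(im[130:270,270:450],None,fx=4,fy=4,interpolation=2))
E
```

```text
(no output)
```

View pics/topc.png

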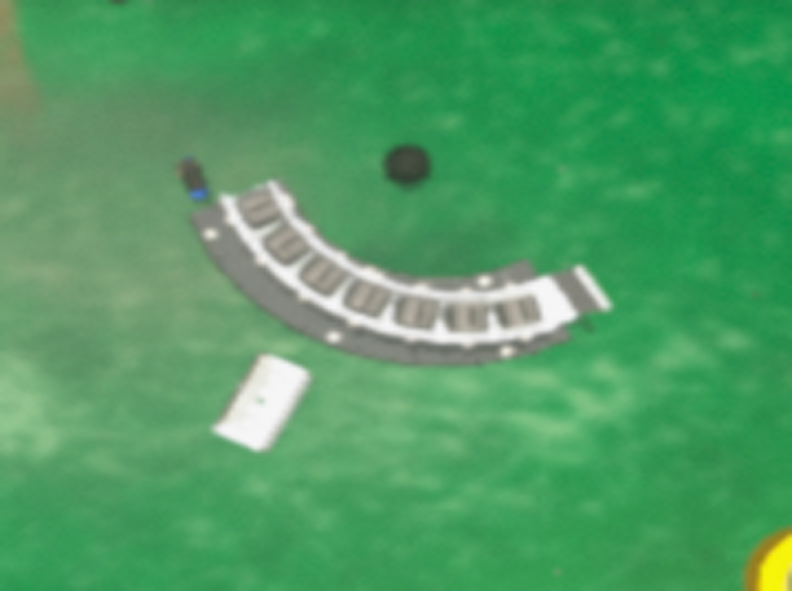

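View pics/scenec.png

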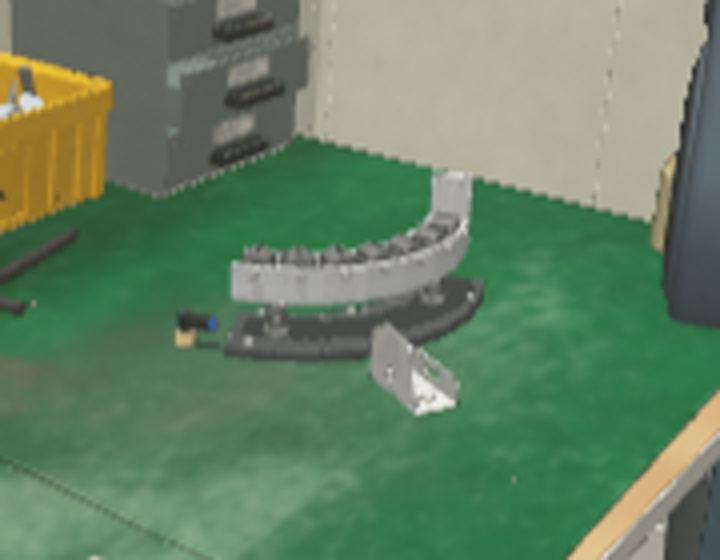

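The top crop shows the end stop at the right (crop 590,288), roller 1 at (518,311), roller 4 at (367,297) and roller 7 at (258,208). The bracket is at (262,400), the knob at (408,165) and the elbow at (193,178). The scene crop confirms the upright stop at the far right.

```bash
cat > fit.py <<'E'
from h import *
from scipy.optimize import least_squares
from scipy.spatial.transform import Rotation as R
a=np.radians((np.arange(1,8)-4)*13.2)
M=np.c_[.130*np.sin(a),-.118+.130*np.cos(a)]
crop=np.array([[518,311],[467,316],[416,311],[367,297],[323,275],[287,243],[258,208]])
uv=np.c_[300+(crop[:,0]+.5)/4.4-.5,130+(crop[:,1]+.5)/3.696-.5]
p=get_image("top");K=p["camera_matrix"];P=p["pose"]
r=np.c_[(uv-K[[0,1],[2,2]])/K[[0,1],[0,1]],np.ones(7)]@P[:3,:3].T
X=P[:3,3]+r*((.074-P[2,3])/r[:,2:])
A=lambda s,m:np.c_[np.cos(s[2])*m[:,0]-np.sin(s[2])*m[:,1],np.sin(s[2])*m[:,0]+np.cos(s[2])*m[:,1]]+s[:2]
f=least_squares(lambda s:(A(s,M)-X[:,:2]).ravel(),[.5,-.13,2.5])
print("cam",P[:3,3],"pix fit",f.x.round(4),"res mm",(1e3*(A(f.x,M)-X[:,:2])).round(1).tolist())
# depth: both cameras, points of the rollers+channel z .06-.08
for n in("top","scene"):
    W=np.load(n+".npz")["W"].reshape(-1,3)
    c=f.x[:2];Q=W[(W[:,2]>.062)&(W[:,2]<.08)&(np.hypot(*(W[:,:2]-c).T)<.13)]
    print(n,len(Q),"zmed/max",np.median(Q[:,2]).round(4),np.percentile(Q[:,2],95).round(4))
    C=A(f.x,np.array([[0,-.118]]))[0]
    g=least_squares(lambda s:np.hypot(*(Q[:,:2]-s).T)-.130,C,loss="soft_l1",f_scale=.01);print(" depth centre",g.x.round(4),"pix centre",C.round(4))
print("tops",A(f.x,M).round(4).tolist())
o=get_obs();T=R.from_quat(np.roll(o["ee_rot"],-1));print(T.as_matrix().round(3).tolist())
np.save("s.npy",f.x)
E
python3 fit.py
```

```text
cam [0.44646069 0.02532148 0.98558425] pix fit [ 0.5207 -0.1415  1.1065] res mm [[0.1, -1.1], [-0.3, -0.7], [-0.6, -0.1], [-0.5, 0.2], [0.4, 0.5], [-0.3, 1.1], [1.1, 0.2]]
top 898 zmed/max 0.0721 0.0782
 depth centre [ 0.6261 -0.1928] pix centre [ 0.6262 -0.1943]
scene 510 zmed/max 0.071 0.0785
 depth centre [ 0.6212 -0.1852] pix centre [ 0.6262 -0.1943]
tops [[0.4996, -0.2236], [0.4962, -0.1939], [0.4998, -0.1642], [0.51, -0.1361], [0.5264, -0.1111], [0.548, -0.0905], [0.5738, -0.0754]]
[[0.401, -0.0, 0.916], [-0.916, 0.0, 0.401], [-0.0, -1.0, -0.0]]
```

```bash
python3 -m jog '[{"x":0.028,"y":0.028,"rz":0.14,"claw":255},{"x":0.056,"y":0.055,"rz":0.28,"claw":255},{"x":0.084,"y":0.083,"rz":0.42,"claw":255},{"x":0.112,"y":0.111,"rz":0.56,"claw":255},{"x":0.14,"y":0.138,"rz":0.70,"claw":255},{"x":0.167,"y":0.166,"rz":0.84,"claw":255},{"x":0.195,"y":0.194,"rz":0.98,"claw":255},{"x":0.223,"y":0.222,"rz":1.12,"claw":255},{"x":0.251,"y":0.249,"rz":1.26,"claw":255},{"x":0.279,"y":0.277,"z":-0.04,"rz":1.408,"claw":255},{"x":0.279,"y":0.277,"z":-0.08,"rz":1.408,"claw":255},{"x":0.279,"y":0.277,"z":-0.11,"rz":1.408,"claw":255}]'
```

```text
validation failed for argument at $[0]...
```

```bash
python3 -m jog '[{"claw":255},{"claw":255},{"claw":255}]'; cat > st.py <<'E'
from h import *
from scipy.spatial.transform import Rotation as R
o=get_obs();T=R.from_quat(np.roll(o["ee_rot"],-1)).as_matrix()
s=np.load("s.npy");C=s[:2]-.118*np.array([-np.sin(s[2]),np.cos(s[2])])
d=o["tcp_pos"][:2]-C;ang=np.degrees(np.arctan2(d[1],d[0]))
k=(np.degrees(s[2])+90-ang+180)%360-180
print("t",o["t"],"tcp",o["tcp_pos"].round(4),"F",np.round(o["ft_force"],2),"r",np.hypot(*d).round(4),"roller",round(k/13.2+4,3),"jaw",np.degrees(np.arctan2(T[1,0],T[0,0])).round(1),"open",o["opening"],"toolz",T[:,1].round(3))
E
python3 st.py; python3 - <<'E'
from h import *
p=get_image("scene");cv2.imwrite("pics/s1.png",cv2.resize(p["img"][120:260,270:450,::-1],None,fx=4,fy=4,interpolation=2))
p=get_image("top");cv2.imwrite("pics/t1.png",cv2.resize(p["img"][130:290,300:480,::-1],None,fx=4,fy=4*.9,interpolation=2))
E
```

```text
t 0.95 tcp [ 0.2207 -0.5038  0.2406] F [-0.28  0.45  0.65] r 0.5101 roller -0.844 jaw -66.3 open 1.003278880951962 toolz [-0.  0. -1.]validation failed for argument at $[0]...
```

View pics/s1.png

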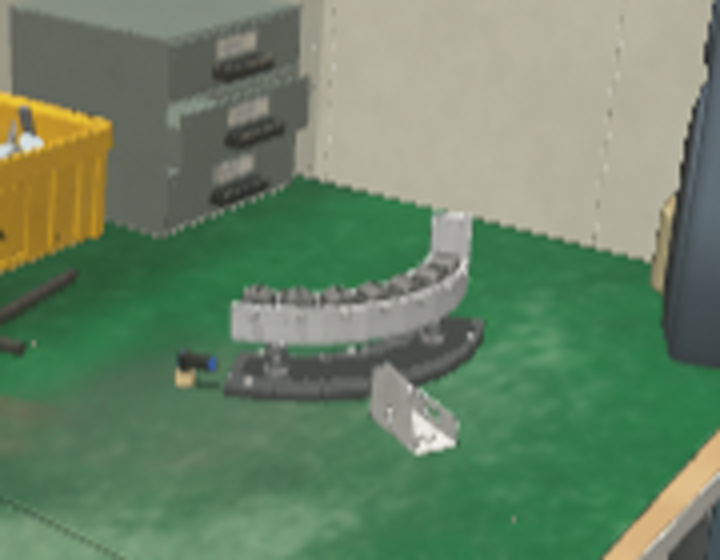

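The picture shows the scene unchanged: the move was refused. Rows probably need every key.

```bash
python3 -m jog '[{"x":0.028,"y":0.028,"z":0,"rx":0,"ry":0,"rz":0.14,"claw":255},{"x":0.056,"y":0.055,"z":0,"rx":0,"ry":0,"rz":0.28,"claw":255},{"x":0.084,"y":0.083,"z":0,"rx":0,"ry":0,"rz":0.42,"claw":255},{"x":0.112,"y":0.111,"z":0,"rx":0,"ry":0,"rz":0.56,"claw":255},{"x":0.14,"y":0.138,"z":0,"rx":0,"ry":0,"rz":0.70,"claw":255},{"x":0.167,"y":0.166,"z":0,"rx":0,"ry":0,"rz":0.84,"claw":255},{"x":0.195,"y":0.194,"z":0,"rx":0,"ry":0,"rz":0.98,"claw":255},{"x":0.223,"y":0.222,"z":0,"rx":0,"ry":0,"rz":1.12,"claw":255},{"x":0.251,"y":0.249,"z":0,"rx":0,"ry":0,"rz":1.26,"claw":255},{"x":0.279,"y":0.277,"z":-0.04,"rx":0,"ry":0,"rz":1.408,"claw":255},{"x":0.279,"y":0.277,"z":-0.08,"rx":0,"ry":0,"rz":1.408,"claw":255},{"x":0.279,"y":0.277,"z":-0.11,"rx":0,"ry":0,"rz":1.408,"claw":255}]'; python3 st.py
```

```text
t: 2.25
tcp_pos: [0.4997, -0.2253, 0.1282]
ee_rot: [0.702, -0.701, -0.089, 0.089]
ft_force: [0.4, -0.2, 0.1]
opening: 0.028
t 2.25 tcp [ 0.4997 -0.2253  0.1282] F [ 0.37 -0.22  0.14] r 0.1302 roller 0.945 jaw 14.5 open 0.027571908029308766 toolz [-0.001  0.001 -1.   ]
```

```bash
python3 - <<'E'
from h import *
p=get_image("scene");a=cv2.resize(p["img"][150:240,300:420,::-1],None,fx=6,fy=6,interpolation=2)
cv2.imwrite("pics/s2.png",a)
W=pts(p);m=(np.hypot(W[...,0]-.4997,W[...,1]+.2253)<.035)&(W[...,2]>.099)&(W[...,2]<.14);Q=W[m];print(len(Q),Q.min(0),Q.max(0))
E
```

```text
97 [ 0.48282235 -0.24686509  0.09959742] [ 0.52674128 -0.20926687  0.13997808]
```

View pics/s2.png

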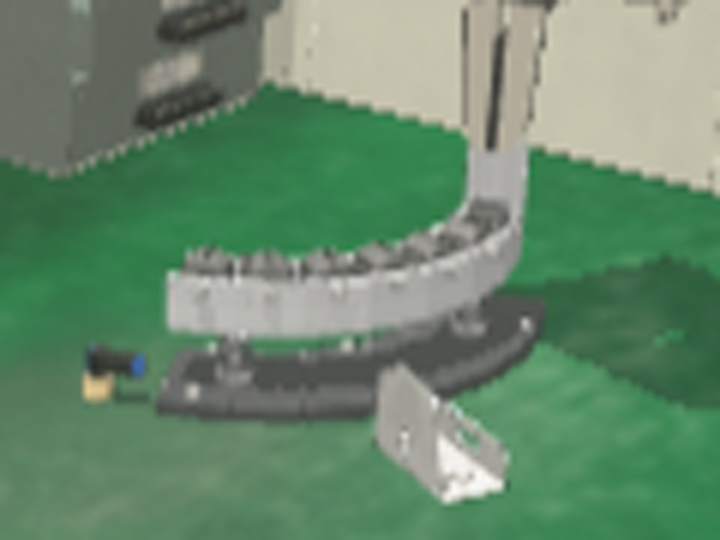

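The picture shows the closed fingertips (495,150) straight above roller 1 (488,210) and clear of the stop. Now I'll touch down.

```bash
python3 -m jog '[{"x":0,"y":0,"z":-0.015,"rx":0,"ry":0,"rz":0,"claw":255},{"x":0,"y":0,"z":-0.025,"rx":0,"ry":0,"rz":0,"claw":255},{"x":0,"y":0,"z":-0.028,"rx":0,"ry":0,"rz":0,"claw":255},{"x":0,"y":0,"z":-0.030,"rx":0,"ry":0,"rz":0,"claw":255},{"x":0,"y":0,"z":-0.032,"rx":0,"ry":0,"rz":0,"claw":255},{"x":0,"y":0,"z":-0.034,"rx":0,"ry":0,"rz":0,"claw":255},{"x":0,"y":0,"z":-0.034,"rx":0,"ry":0,"rz":0,"claw":255},{"x":0,"y":0,"z":-0.034,"rx":0,"ry":0,"rz":0,"claw":255}]'; python3 st.py
```

```text
t: 3.1
tcp_pos: [0.4978, -0.225, 0.0908]
ee_rot: [0.703, -0.7, -0.087, 0.091]
ft_force: [-3.4, -1.2, 4.2]
opening: 0.009
t 3.1 tcp [ 0.4978 -0.225   0.0908] F [-3.39 -1.17  4.21] r 0.1321 roller 0.968 jaw 14.4 open 0.009259744463153802 toolz [-0.006  0.003 -1.   ]
```

```bash
for i in 1 2 3; do python3 -m jog '[{"x":0,"y":0,"z":0,"rx":0,"ry":0,"rz":0,"claw":255}]' >/dev/null; python3 st.py; done
```

```text
t 3.2 tcp [ 0.4978 -0.2251  0.0911] F [-3.39 -1.34  5.03] r 0.132 roller 0.965 jaw 14.4 open 0.00518416623110901 toolz [-0.006  0.003 -1.   ]
t 3.3 tcp [ 0.4978 -0.2251  0.0914] F [-2.94 -1.12  4.93] r 0.132 roller 0.964 jaw 14.4 open 0.006192415271628461 toolz [-0.006  0.003 -1.   ]
t 3.4 tcp [ 0.4979 -0.2251  0.0915] F [-3.09 -0.2   4.17] r 0.132 roller 0.963 jaw 14.4 open 0.0030583744803870387 toolz [-0.006  0.003 -1.   ]
```

```bash
cat > plan.py <<'E'
import sys
exec(open("st.py").read())
n,stp,zt=int(sys.argv[1]),float(sys.argv[2]),float(sys.argv[3]);r0=np.hypot(*d)
jaw=np.degrees(np.arctan2(T[1,0],T[0,0]));b=(jaw-ang+90)%180-90
for i in range(1,n+1):
    w=min(1,i/5);th=np.radians(ang-i*stp/.13*180/np.pi/1000);r=r0+(.130-r0)*w
    q=C+r*np.array([np.cos(th),np.sin(th)])-o["tcp_pos"][:2]
    print(i,*q.round(4),round((zt-o["tcp_pos"][2])*min(1,i/3),4),round(th-np.radians(ang)-np.radians(b)*w,3))
E
python3 plan.py 12 4 0.0912
```

```text
t 3.4 tcp [ 0.4979 -0.2251  0.0915] F [-3.09 -0.2   4.17] r 0.132 roller 0.963 jaw 14.4 open 0.0030583744803870387 toolz [-0.006  0.003 -1.   ]
1 -0.0005 0.004 -0.0001 -0.034
2 -0.0009 0.0081 -0.0002 -0.068
3 -0.0011 0.0121 -0.0003 -0.102
4 -0.0012 0.0162 -0.0003 -0.136
5 -0.0012 0.0202 -0.0003 -0.17
6 -0.0015 0.0242 -0.0003 -0.2
7 -0.0016 0.0282 -0.0003 -0.231
8 -0.0016 0.0322 -0.0003 -0.262
9 -0.0015 0.0362 -0.0003 -0.293
10 -0.0013 0.0402 -0.0003 -0.324
11 -0.0009 0.0442 -0.0003 -0.354
12 -0.0005 0.0481 -0.0003 -0.385
```

```bash
python3 -m jog '[{"x":-0.0005,"y":0.004,"z":0,"rx":0,"ry":0,"rz":-0.034,"claw":255},{"x":-0.0009,"y":0.008,"z":0,"rx":0,"ry":0,"rz":-0.068,"claw":255},{"x":-0.0011,"y":0.012,"z":0,"rx":0,"ry":0,"rz":-0.102,"claw":255},{"x":-0.0012,"y":0.016,"z":0,"rx":0,"ry":0,"rz":-0.136,"claw":255},{"x":-0.0012,"y":0.020,"z":0,"rx":0,"ry":0,"rz":-0.17,"claw":255},{"x":-0.0015,"y":0.024,"z":0,"rx":0,"ry":0,"rz":-0.2,"claw":255}]' >/dev/null; python3 plan.py 10 4 0.0912
```

```text
t 4.0 tcp [ 0.4964 -0.201   0.0916] F [-1.7   0.32  4.88] r 0.13 roller 1.762 jaw 2.9 open 0.003386592833522708 toolz [-0.005  0.004 -1.   ]
1 -0.0001 0.004 -0.0001 -0.031
2 -0.0001 0.008 -0.0002 -0.061
3 -0.0 0.012 -0.0004 -0.092
4 0.0002 0.016 -0.0004 -0.122
5 0.0006 0.02 -0.0004 -0.153
6 0.001 0.0239 -0.0004 -0.183
7 0.0016 0.0279 -0.0004 -0.214
8 0.0023 0.0318 -0.0004 -0.245
9 0.0032 0.0358 -0.0004 -0.276
10 0.0041 0.0396 -0.0004 -0.306
```

```bash
python3 -m jog '[{"x":0,"y":0.004,"z":0,"rx":0,"ry":0,"rz":-0.031,"claw":255},{"x":0,"y":0.008,"z":0,"rx":0,"ry":0,"rz":-0.061,"claw":255},{"x":0,"y":0.012,"z":0,"rx":0,"ry":0,"rz":-0.092,"claw":255},{"x":0.0002,"y":0.016,"z":0,"rx":0,"ry":0,"rz":-0.122,"claw":255},{"x":0.0006,"y":0.020,"z":0,"rx":0,"ry":0,"rz":-0.153,"claw":255},{"x":0.001,"y":0.024,"z":0,"rx":0,"ry":0,"rz":-0.183,"claw":255},{"x":0.0016,"y":0.028,"z":0,"rx":0,"ry":0,"rz":-0.214,"claw":255},{"x":0.0023,"y":0.032,"z":0,"rx":0,"ry":0,"rz":-0.245,"claw":255},{"x":0.0032,"y":0.036,"z":0,"rx":0,"ry":0,"rz":-0.276,"claw":255},{"x":0.0041,"y":0.040,"z":0,"rx":0,"ry":0,"rz":-0.306,"claw":255}]' >/dev/null; python3 plan.py 12 4 0.0912
```

```text
t 5.0 tcp [ 0.5011 -0.1609  0.0919] F [-0.68 -0.8   3.79] r 0.1295 roller 3.119 jaw -14.7 open 0.0069879612316793745 toolz [-0.002  0.005 -1.   ]
1 0.001 0.0039 -0.0002 -0.032
2 0.0021 0.0077 -0.0004 -0.063
3 0.0033 0.0115 -0.0007 -0.095
4 0.0047 0.0153 -0.0007 -0.126
5 0.0062 0.019 -0.0007 -0.158
6 0.0078 0.0226 -0.0007 -0.188
7 0.0096 0.0262 -0.0007 -0.219
8 0.0115 0.0297 -0.0007 -0.25
9 0.0135 0.0332 -0.0007 -0.281
10 0.0156 0.0366 -0.0007 -0.312
11 0.0178 0.0399 -0.0007 -0.342
12 0.0201 0.0432 -0.0007 -0.373
```

```bash
python3 -m jog '[{"x":0.001,"y":0.0039,"z":-0.0003,"rx":0,"ry":0,"rz":-0.032,"claw":255},{"x":0.0021,"y":0.0077,"z":-0.0006,"rx":0,"ry":0,"rz":-0.063,"claw":255},{"x":0.0033,"y":0.0115,"z":-0.001,"rx":0,"ry":0,"rz":-0.095,"claw":255},{"x":0.0047,"y":0.0153,"z":-0.001,"rx":0,"ry":0,"rz":-0.126,"claw":255},{"x":0.0062,"y":0.019,"z":-0.001,"rx":0,"ry":0,"rz":-0.158,"claw":255},{"x":0.0078,"y":0.0226,"z":-0.001,"rx":0,"ry":0,"rz":-0.188,"claw":255},{"x":0.0096,"y":0.0262,"z":-0.001,"rx":0,"ry":0,"rz":-0.219,"claw":255},{"x":0.0115,"y":0.0297,"z":-0.001,"rx":0,"ry":0,"rz":-0.25,"claw":255},{"x":0.0135,"y":0.0332,"z":-0.001,"rx":0,"ry":0,"rz":-0.281,"claw":255},{"x":0.0156,"y":0.0366,"z":-0.001,"rx":0,"ry":0,"rz":-0.312,"claw":255},{"x":0.0178,"y":0.0399,"z":-0.001,"rx":0,"ry":0,"rz":-0.342,"claw":255},{"x":0.0201,"y":0.0432,"z":-0.001,"rx":0,"ry":0,"rz":-0.373,"claw":255}]' >/dev/null; python3 plan.py 12 4 0.0912
```

```text
t 6.2 tcp [ 0.5221 -0.1177  0.0912] F [-0.02 -0.14  4.8 ] r 0.1293 roller 4.738 jaw -36.2 open 0.009611904071788167 toolz [ 0.002  0.005 -1.   ]
1 0.0023 0.0033 0.0 -0.031
2 0.0047 0.0064 0.0 -0.063
3 0.0072 0.0095 0.0 -0.094
4 0.0098 0.0126 0.0 -0.125
5 0.0125 0.0155 0.0 -0.157
6 0.0154 0.0183 0.0 -0.187
7 0.0183 0.021 0.0 -0.218
8 0.0214 0.0236 0.0 -0.249
9 0.0245 0.0261 0.0 -0.28
10 0.0277 0.0285 0.0 -0.31
11 0.031 0.0308 0.0 -0.341
12 0.0343 0.033 0.0 -0.372
```

```bash
python3 -m jog '[{"x":0.0023,"y":0.0033,"z":0,"rx":0,"ry":0,"rz":-0.031,"claw":255},{"x":0.0047,"y":0.0064,"z":0,"rx":0,"ry":0,"rz":-0.063,"claw":255},{"x":0.0072,"y":0.0095,"z":-0.0002,"rx":0,"ry":0,"rz":-0.094,"claw":255},{"x":0.0098,"y":0.0126,"z":-0.0002,"rx":0,"ry":0,"rz":-0.125,"claw":255},{"x":0.0125,"y":0.0155,"z":-0.0002,"rx":0,"ry":0,"rz":-0.157,"claw":255},{"x":0.0154,"y":0.0183,"z":-0.0002,"rx":0,"ry":0,"rz":-0.187,"claw":255},{"x":0.0183,"y":0.021,"z":-0.0002,"rx":0,"ry":0,"rz":-0.218,"claw":255},{"x":0.0214,"y":0.0236,"z":-0.0002,"rx":0,"ry":0,"rz":-0.249,"claw":255},{"x":0.0245,"y":0.0261,"z":-0.0002,"rx":0,"ry":0,"rz":-0.28,"claw":255},{"x":0.0277,"y":0.0285,"z":-0.0002,"rx":0,"ry":0,"rz":-0.31,"claw":255},{"x":0.031,"y":0.0308,"z":-0.0002,"rx":0,"ry":0,"rz":-0.341,"claw":255},{"x":0.0343,"y":0.033,"z":-0.0002,"rx":0,"ry":0,"rz":-0.372,"claw":255}]' >/dev/null; python3 plan.py 8 4 0.0912
```

```text
t 7.4 tcp [ 0.5573 -0.0846  0.0914] F [1.16 0.1  4.11] r 0.1297 roller 6.368 jaw -57.6 open 0.005939291185598093 toolz [ 0.006  0.004 -1.   ]
1 0.0034 0.0021 -0.0001 -0.032
2 0.0068 0.0042 -0.0001 -0.063
3 0.0103 0.0061 -0.0002 -0.095
4 0.0139 0.0079 -0.0002 -0.127
5 0.0175 0.0096 -0.0002 -0.159
6 0.0212 0.0111 -0.0002 -0.189
7 0.0249 0.0125 -0.0002 -0.22
8 0.0287 0.0138 -0.0002 -0.251
```

```bash
python3 -m jog '[{"x":0.0034,"y":0.0021,"z":-0.0001,"rx":0,"ry":0,"rz":-0.032,"claw":255},{"x":0.0068,"y":0.0042,"z":-0.0002,"rx":0,"ry":0,"rz":-0.063,"claw":255},{"x":0.0103,"y":0.0061,"z":-0.0002,"rx":0,"ry":0,"rz":-0.095,"claw":255},{"x":0.0139,"y":0.0079,"z":-0.0002,"rx":0,"ry":0,"rz":-0.127,"claw":255},{"x":0.0175,"y":0.0096,"z":-0.0002,"rx":0,"ry":0,"rz":-0.159,"claw":255},{"x":0.0212,"y":0.0111,"z":-0.0002,"rx":0,"ry":0,"rz":-0.189,"claw":255},{"x":0.0212,"y":0.0111,"z":-0.0002,"rx":0,"ry":0,"rz":-0.189,"claw":255}]' >/dev/null; python3 st.py
```

```text
t 8.1 tcp [ 0.5794 -0.0734  0.0915] F [ 0.46 -1.36  5.59] r 0.1297 roller 7.2 jaw -68.4 open 0.004768583324785415 toolz [ 0.008  0.002 -1.   ]
```

```bash
python3 -m jog '[{"x":0.001,"y":0.0004,"z":0.003,"rx":0,"ry":0,"rz":0,"claw":255},{"x":0.002,"y":0.0006,"z":0.006,"rx":0,"ry":0,"rz":0,"claw":255},{"x":0.003,"y":0.001,"z":0.012,"rx":0,"ry":0,"rz":0,"claw":255},{"x":0.004,"y":0.0012,"z":0.03,"rx":0,"ry":0,"rz":0,"claw":255},{"x":0.004,"y":0.0012,"z":0.07,"rx":0,"ry":0,"rz":0,"claw":255},{"x":-0.03,"y":-0.03,"z":0.11,"rx":0,"ry":0,"rz":0,"claw":255},{"x":-0.07,"y":-0.06,"z":0.12,"rx":0,"ry":0,"rz":0,"claw":255},{"x":-0.10,"y":-0.10,"z":0.13,"rx":0,"ry":0,"rz":0,"claw":255},{"x":-0.14,"y":-0.13,"z":0.14,"rx":0,"ry":0,"rz":0,"claw":255},{"x":-0.17,"y":-0.17,"z":0.14,"rx":0,"ry":0,"rz":0,"claw":255},{"x":-0.2,"y":-0.21,"z":0.14,"rx":0,"ry":0,"rz":0,"claw":255},{"x":-0.23,"y":-0.25,"z":0.14,"rx":0,"ry":0,"rz":0,"claw":255}]'
python3 - <<'E'
from h import *
for n,(v,w) in {"top":((130,290),(300,480)),"scene":((130,270),(270,450))}.items():
    p=get_image(n);b=cv2.imread(f"pics/{n}0.png");c=p["img"][:,:,::-1]
    s=lambda i:cv2.resize(i[v[0]:v[1],w[0]:w[1]],None,fx=4,fy=4 if n=="scene" else 3.6,interpolation=2)
    cv2.imwrite(f"pics/{n}2.png",s(c))
    cr=lambda i:np.float32(cv2.cvtColor(np.ascontiguousarray(i[v[0]:v[1],w[0]:w[1]]),6))
    print(n,"shift px",cv2.phaseCorrelate(cr(b),cr(c)))
    Z=np.load(n+".npz")["W"][...,2];W=pts(p)[...,2];print("max-area height change",(np.abs(W-Z)[v[0]:v[1],w[0]:w[1]]>.02).sum())
    q=search_frame(p,"track")[:1];print(q)
E
```

```text
t: 9.3
tcp_pos: [0.3549, -0.3151, 0.2321]
ee_rot: [0.587, -0.583, 0.395, -0.4]
ft_force: [1.0, 0.5, -0.0]
opening: 0.002
top shift px ((0.0805445723365068, 0.057351781557045456), 0.8732057089275784)
max-area height change 433
[{'uv': [383.8, 210.4], 'score': 0.89}]
scene shift px ((-0.009230041934998212, 0.0019139279205973025), 0.91705403673796)
max-area height change 573
[{'uv': [358.8, 203.6], 'score': 0.75}]
```

View pics/top2.png

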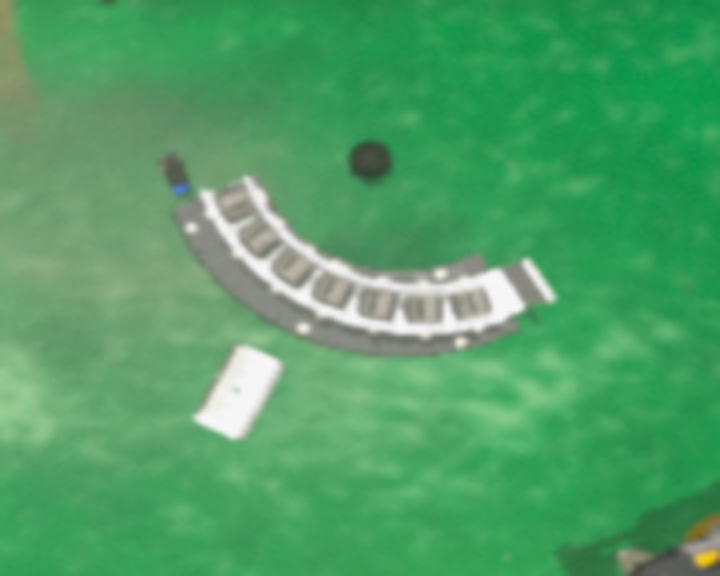

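View pics/scene2.png

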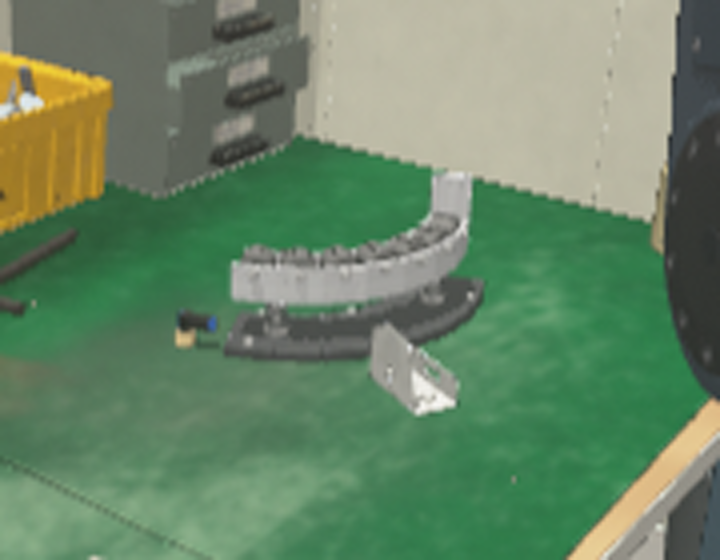

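Both pictures match the first ones: track, bracket, knob and elbow have not moved, and the channel is up. The arm is clear, so I'll settle it and hand in.

```bash
python3 -m jog '[{"x":0,"y":0,"z":0,"rx":0,"ry":0,"rz":0,"claw":255},{"x":0,"y":0,"z":0,"rx":0,"ry":0,"rz":0,"claw":255},{"x":0,"y":0,"z":0,"rx":0,"ry":0,"rz":0,"claw":255}]'; python3 -c "from plant import *;print(sign_off())"
```

```text
t: 9.8
tcp_pos: [0.3565, -0.3136, 0.2316]
ee_rot: [0.587, -0.582, 0.396, -0.4]
ft_force: [-0.2, 0.2, 0.9]
opening: 0.007
the job is handed in; nothing more can be done
None
```

I ran the closed fingertips over all seven rollers in one stroke, from just before the centre of roller 1 to 6 mm past the centre of roller 7. I then lifted clear and handed the job in at 9.8 s. `sign_off` gives no verdict.

- **Pressing:** at each stop along the stroke the vertical force read 3.8–5.6 N. That puts the channel about 5–8 mm down, never fully up and never on its stops. I did not read the force between those stops.
- **Path:** the fingertips held the arc at about 129.5–130 mm radius. They first landed about 2 mm outside it, with roughly 3 N of sideways force that faded along the stroke.
- **Final pictures:** the track, bracket, knob and elbow look unmoved (image shift under 0.1 px), and the channel looks up again. The caliper was outside the crops, and the arm never went near it.
- **Not confirmed:** I could not read the roller turns directly. That each one turned forwards is inferred from the unbroken contact and the path.
- **Check that failed:** a simple height-change comparison flagged 433 pixels in the top picture and 573 in the scene picture. I put that down to the arm being in view and did not follow it up.
- **Refused moves:** my first two move commands were refused because rows need every key, which cost no motion.

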